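Hardness check of a clamped flange with a sprung hand probe

TASK

Check the hardness of the flange clamped in the blue tilting vice: take the hand-held hardness probe out of its stand and first try it on the ringed spot of the round steel reference block for two seconds, then bring it to the blue-ringed spot on the sloping flange face. Each time put the tip inside the ring with the probe square to that surface, and press gently until its sprung tip is about half-way in, not down to its stop. Finish while still holding the probe pressed like this on the flange spot (do not put it down), with the vice, the flange, the block and everything else left where they are.

Things in the scene. Friction and masses are not known exactly. Their poses are not given: they have to be found in the camera images.
- probe_grip (a point): centre of the rubber grip band of the hardness probe (round black pen, 142 mm long, about 160 g, upright in the stand), on its axis; z along the pen, tip to top. Barrel 26 mm in diameter (grip it there, from any side), steel nose below it 16 mm in diameter, 40 mm long. This point is 112 mm above the end of the released tip, 60 mm above the shoulder where the barrel starts, 30 mm below the top
- probe_tip (a point): rounded end of the probe's brass tip, 6 mm in diameter, which sticks 12 mm out of the nose; on the probe's axis, 112 mm from the grip point when the tip is out. It moves with the tip; z along the probe towards its top
- tip (a joint): how far the sprung tip is pushed into the nose: 0 = right out, 0.010 m = at its stop; half-way is 0.005 m. A soft spring: about 1.2 N starts it moving, about 4.2 N at half-way, 7.2 N at the stop
- stand: grey probe stand, fixed. Origin under its block at the centre of the hole, z up. Block 72 x 72 mm, 58 mm tall, with an 18 mm wide upright hole; a read-out part reaches to 70 mm in +x and is 54 mm tall. The probe's nose hangs free in the hole, its shoulder rests on the block's top: it lifts straight out by 52 mm or more
- block_spot (a point): the ringed spot (black ring 22 mm across) at the middle of the level top face of the reference block, a loose steel disc 64 mm in diameter, 16 mm tall, 0.4 kg, with a brass band round it; z is square to the face, upwards. The face is 16 mm above the bench
- flange_spot (a point): centre of the blue ring (22 mm across) on the flange's flat face; z is square to the face, outwards (up, leaning to the vice's -x side by 0.2 to 0.5 rad). The flange is a bright steel ring, 90 mm in diameter with a 24 mm bore, held in the vice; the spot lies 28 mm from its middle, in any direction. The face is 90 to 140 mm above the bench and nothing stands above it
- vice: blue tilting vice, fixed to the bench. Origin at the centre of the underside of its 150 x 124 mm base, z up, its screw to -x (towards the robot at yaw 0). The steel cradle tilts about a line along y, 62 mm up, and is locked by stiff friction; the flange face is 58 mm out from that line, square to the cradle
- ref_block: the reference block, origin at the centre of its underside, z up
- fitting_a: turned steel fitting, 48 mm foot, 36 mm tall; origin at the centre of its underside, z up. To be left alone
- fitting_b: another turned steel fitting, 48 mm foot, 36 mm tall; origin at the centre of its underside, z up. To be left alone
- ring_gauge: dark steel ring gauge, 55 mm across, 18 mm tall; origin at the centre of its underside, z up. To be left alone
- caliper: caliper lying flat, 230 mm long along x, 12 mm tall; origin at the centre of its underside, z up. To be left alone
- plug_gauge: plug gauge lying, 92 mm long along x, 24 mm in diameter; origin at the centre of its underside, z up. To be left alone
- marker: white and blue marker pen lying, 135 mm long along x, 17 mm in diameter; origin at the centre of its underside, z up. To be left alone
- cleaner: white cleaner bottle standing, 56 mm in diameter, 140 mm tall; origin at the centre of its underside, z up. To be left alone

How it is judged:
On the way:
1. the probe is held square on the ringed spot of the reference block, its sprung tip part-way in, for a second (distance between probe_tip and block_spot below 0.01 m and angle between the z axis of probe_grip and the z axis of block_spot, either way round below 0.14 rad and value of joint tip between 0.002 and 0.0085 m and contact force between the fingers and probe above 0.5 N), for 1 s.
At the end, for the whole second after the job is handed in: Gripper still holds the probe, at rest: tip within 10 mm of the centre of the flange's blue ring, axis within 8 degrees of square to the face, tip 2 to 8.5 mm in. Flange spot moved less than 5 mm, block less than 20 mm, every other loose thing less than 30 mm (distance between probe_tip and flange_spot below 0.01 m and angle between the z axis of probe_grip and the z axis of flange_spot, either way round below 0.14 rad and value of joint tip between 0.002 and 0.0085 m and contact force between the fingers and probe above 0.5 N and contact force between probe and vice above 0.8 N and linear speed of probe below 0.01 m/s and distance of flange_spot from where it was at the start of the episode below 0.005 m and distance of ref_block from where it was at the start of the episode below 0.02 m and distance of each of fitting_a, fitting_b, ring_gauge, caliper, plug_gauge, marker, cleaner from where it was at the start of the episode below 0.03 m); the arm keeps its last pose, push and grip.
It fails at once if the probe is rammed: more than 20 N between it and the vice, flange or reference block (contact force between probe and vice above 20 N or contact force between probe and ref_block above 20 N).
It fails at once if another thing on the bench is knocked away (more than 50 mm) (distance of any of fitting_a, fitting_b, ring_gauge, caliper, plug_gauge, marker, cleaner from where it was at the start of the episode above 0.05 m).
It also fails if it takes over 54 s, if anything falls off the work surface, if the arm or the gripper's body presses on something with over 40 N, if the wrist force passes 120 N, or if a joint passes its speed limit or range.

ROBOT

A 6-joint arm with a two-finger parallel gripper is mounted at the origin on the work surface. World frame = base frame: x ahead of the robot, y to its left, z up, the work surface at z = 0. Lengths are in m, angles in rad, forces in N, time in s.
With the tool pointing down it reaches from about 0.25 to 0.775 m from the base axis. Payload 4 kg.
Tool frame: the origin (TCP) lies between the finger pads; the fingertips stand 14 mm ahead of it and the grasp point (between the pads) lies 5 mm behind it; z points along the fingers, y is the line along which they close (so a half turn about z gives the same grasp; the last joint's range is limited). The gripper opens to 94 mm and grips with 3 to 60 N. Pads are 16 mm wide; open, the fingers measure 119 mm over their backs; the gripper's body (75 mm by 177 mm) begins 78 mm behind the grasp point.
Start: joints at [1.077, 0.087, 1.371, -0, 1.684, -0.103], TCP at [0.21, 0.509, 0.196] pointing down, gripper open.
Joint ranges: [-3.1, 3.1], [-0.76, 2.03], [0.27, 2.55], [-1.08, 4.22], [0.17, 2.65], [-2.57, 2.57]. Speed limits (rad/s): [2.79, 2.79, 3.14, 3.14, 3.14, 3.14].

INTERFACE

Orientations are given as [roll, pitch, yaw] about the fixed x, y, z axes, in that order (R = Rz(yaw) Ry(pitch) Rx(roll)).
In Python, from rig import status, optics, r gives the robot as it stands.
- The arm moves only by the shell command python3 -m jog 'ROWS' [FORCE]. ROWS is JSON, a list of rows, each a list of 5 numbers: the opening, from -1 (shut) to 1 (fully open), then the shift along the tool's x, y, z as a fraction of full scale, then the turn about the tool's z as a fraction of full scale. A call has 1 to 5 rows; each row is the pose to reach, as a shift and turn from the pose commanded when the call began, along the tool's axes at that moment; what a row does not reach only later rows make up. Full scale, the value 1, is 0.12 m for a shift and 60 degrees for a turn. A row lasts 1/12 s, in which the tool goes at most 41.7 mm and 7.16 degrees, less where a joint would pass 70% of its speed; a pose out of reach is approached as far as the arm can. A call with a number of a shift or a turn outside -1 to 1 is refused whole. A call with a gripper value outside its range is refused whole. The fingers move at their own pace and stop on an object; FORCE is the grip in N (left out, the last holds). Time passes only in rows, so rows that repeat a pose let the fingers close. It gives the time, the measured TCP pose, the force, the opening and the grip force at its end, in the units of the state.
- status.observe(): the state, without advancing time (a new reading comes with each control period).
- optics.camera(name): name is "scene" or "top" or "wrist"; returns a dict with "pixels" (400x640x3 uint8, red, green, blue), "fx", "fy", "cx", "cy" (pixels), "xyz" and "rotation" of the camera in the world; the wrist camera has in their place "hand_eye" (4x4, takes a point from camera to tool coordinates, whose origin is the TCP and whose axes are the flange's). Camera axes: x right, y up, looking along -z (the intrinsics and any distortion apply to the point x, -y, -z); pixel columns grow to the right and rows downward; lengths in m; the calibration is good to about 2 mm. A picture is of the moment at which its call begins: read the wrist's pose just before it. There is no depth.
- r.sign_off(): hands the job in; it is judged then, once.
The state is a dict: "t": time; "qpos": joint angles; "dq": joint speeds; "effort": joint torques, N m; "tool_pos": TCP position; "eef_rot": TCP orientation; "contact_force": force on the tool from outside, world axes, zero at the start; "torque": the same for the moment, N m; "opening": opening from 0.0 (shut) to 1.0 (fully open); "finger_force": force on a finger pad.
Only numpy, scipy, OpenCV 4.12 (cv2) and the standard library are available. Lean on these libraries where they do the work, as an engineer would, in place of code of your own. Each camera call takes 0.05 s, during which the arm holds its last target. There are 200 camera calls.

## Working session

There is one attempt and no reset: what is moved stays moved. The work goes in short steps, Python scripts to look and compute and a shell command to move; the robot and the scene stay as the last step left them, time stands still between calls to the robot, and variables do not carry over. Pictures are saved under pics/ and viewed, at most 10 in all, crops included, and the job is handed in when it is done.

```bash
mkdir -p pics; ls; python3 - <<'E'
from rig import status, optics, r
import cv2,numpy as np
print(status.observe())
for n in("scene","top","wrist"):
    c=optics.camera(n); cv2.imwrite(f"pics/{n}0.png",c["pixels"][:,:,::-1]); print(n,{k:np.round(v,4).tolist() for k,v in c.items() if k!="pixels"})
E
```

```text
pics
{'t': 0.0, 'qpos': array([ 1.07690881e+00,  8.79754228e-02,  1.37226085e+00, -2.94886460e-05,
        1.68359273e+00, -1.03100596e-01]), 'dq': array([-3.60134284e-04,  7.64686890e-04,  4.98159668e-04, -1.10507229e-03,
        7.24297892e-05, -2.80254756e-05]), 'effort': array([ 5.24633851e-04, -3.40159786e+01, -3.02439737e+01,  7.18385051e-02,
        3.23344523e-02, -1.75004234e-04]), 'tool_pos': array([0.20924422, 0.50802035, 0.1943897 ]), 'eef_rot': array([-3.13936516e+00, -2.01007962e-04,  2.75080223e+00]), 'contact_force': array([-0.01549824, -0.20761654,  0.3618828 ]), 'torque': array([ 0.01758773, -0.02239436, -0.00714625]), 'finger_force': 0.0, 'opening': 1.0017307931530772}
scene {'fx': 451.8667, 'fy': 451.8667, 'cx': 316.2442, 'cy': 200.2448, 'xyz': [1.3193, -0.4955, 1.1058], 'rotation': [0.7522, -0.0102, 1.036]}
top {'fx': 511.8259, 'fy': 511.8259, 'cx': 322.5036, 'cy': 205.1989, 'xyz': [0.3114, 0.0182, 1.6757], 'rotation': [0.1225, -0.0063, -1.5972]}
wrist {'fx': 307.6636, 'fy': 307.6636, 'cx': 323.6331, 'cy': 195.0997, 'hand_eye': [[-0.0006, 0.9709, 0.2396, 0.0705], [1.0, 0.0003, 0.0013, 0.0004], [0.0012, 0.2396, -0.9709, -0.1916], [0.0, 0.0, 0.0, 1.0]]}
```

View pics/top0.png

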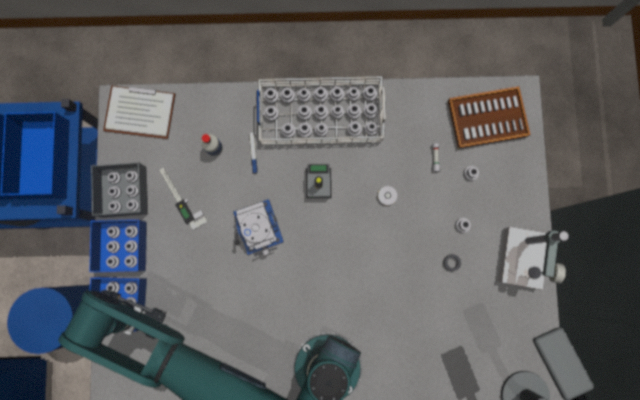

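View pics/scene0.png

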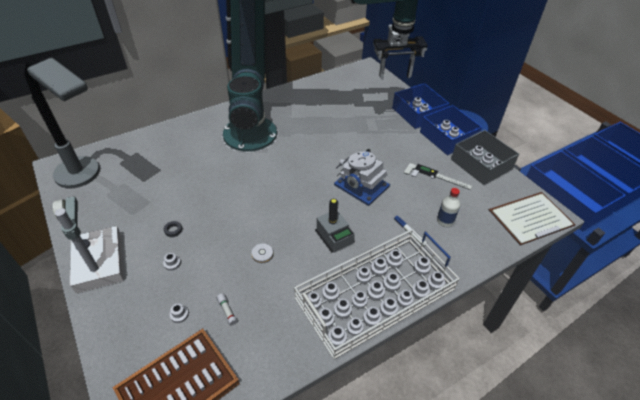

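Top view: probe/stand near (318,182), reference block (387,196), vice (258,228) with blue ring near (248,232). The scene view agrees. Now rays.

```bash
cat > h.py <<'E'
from rig import status, optics, r
import cv2,numpy as np
from scipy.spatial.transform import Rotation as R
def cam(n):
    s=status.observe(); c=optics.camera(n)
    if n=="wrist":
        T=np.eye(4);T[:3,:3]=R.from_euler('xyz',s['eef_rot']).as_matrix();T[:3,3]=s['tool_pos'];T=T@np.array(c['hand_eye'])
        c['R'],c['p']=T[:3,:3],T[:3,3]
    else: c['R'],c['p']=R.from_euler('xyz',c['rotation']).as_matrix(),np.array(c['xyz'])
    return c
def ray(c,u,v):
    return c['R']@np.array([(u-c['cx'])/c['fx'],-(v-c['cy'])/c['fy'],-1])
def onz(c,u,v,z):
    d=ray(c,u,v); return c['p']+d*(z-c['p'][2])/d[2]
def proj(c,P):
    q=c['R'].T@(np.asarray(P)-c['p']); return c['cx']+c['fx']*q[0]/-q[2], c['cy']+c['fy']*q[1]/q[2]
def tri(c1,a,c2,b):
    d1,d2=ray(c1,*a),ray(c2,*b); A=np.array([d1,-d2]).T
    k=np.linalg.lstsq(A,c2['p']-c1['p'],rcond=None)[0]
    p,q=c1['p']+k[0]*d1,c2['p']+k[1]*d2; return (p+q)/2,np.linalg.norm(p-q)
def save(c,n,box=None,k=1):
    im=c['pixels'][:,:,::-1]
    if box: im=im[box[1]:box[3],box[0]:box[2]]
    im=cv2.resize(im,None,fx=k,fy=k,interpolation=cv2.INTER_CUBIC); cv2.imwrite(f"pics/{n}.png",im)
E
python3 - <<'E'
from h import *
t,s=cam("top"),cam("scene")
print(onz(t,318,182,.14),onz(t,387,196,.016),onz(t,248,232,.12))
print(tri(t,(319,181),s,(334,201)), tri(t,(387,196),s,(262,251)))
a=cv2.resize(t['pixels'][165:265,225:405],None,fx=4,fy=4,interpolation=3)
b=cv2.resize(s['pixels'][135:210,320:500],None,fx=4,fy=4,interpolation=3)[:195]
b=cv2.resize(s['pixels'][140:190,320:500],None,fx=4,fy=4,interpolation=3)
cv2.imwrite("pics/crop1.png",np.vstack([a,b])[:,:,::-1])
E
```

```text
[0.57163363 0.01524286 0.14      ] [ 0.54045077 -0.20986071  0.016     ] [0.42644179 0.2318323  0.12      ]
(array([0.57554337, 0.01413534, 0.14153805]), np.float64(0.004625907537159484)) (array([ 0.54116107, -0.21057332,  0.01084001]), np.float64(8.079943328710796e-06))
```

View pics/crop1.png

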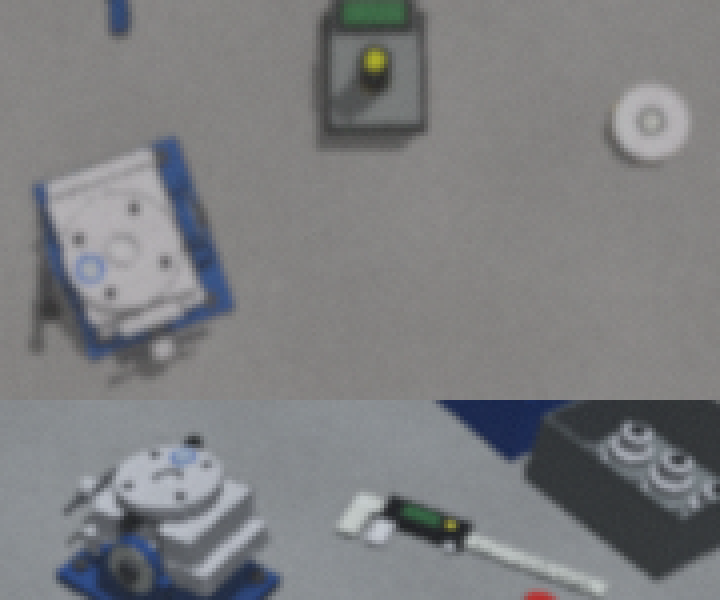

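```bash
for i in 1 2 3; do python3 -m jog '[[1,-0.86,-0.48,-0.3,0],[1,-0.86,-0.48,-0.3,0],[1,-0.86,-0.48,-0.3,0],[1,-0.86,-0.48,-0.3,0]]'; done
python3 - <<'E'
from h import *
t,s=cam("top"),cam("scene")
print("ring",tri(t,(247.5,232.2),s,(365.5,154)),"block",onz(t,387.5,195,.016),"probe",onz(t,318.7,180,.148))
A,B,C=[onz(t,225+x/4,165+y/4,.01) for x,y in((93,355),(40,185),(232,308))]
print(B-A,C-A,np.arctan2(*(B-A)[[1,0]]),np.arctan2(-(A-C)[0]*-1,(A-C)[1]))
st=status.observe();print(st['tool_pos'],st['eef_rot'],st['t'])
c=cam("wrist");save(c,"w1");
E
```

```text
t: 0.58
tool_pos: [0.2873, 0.4127, 0.2347]
eef_rot: [3.138, 0.005, 2.744]
contact_force: [-0.0, 0.8, 0.5]
opening: 1.002
finger_force: 0.0
t: 0.92
tool_pos: [0.3606, 0.3199, 0.27]
eef_rot: [3.139, 0.005, 2.743]
contact_force: [-0.5, 0.3, 0.9]
opening: 1.001
finger_force: 0.0
t: 1.25
tool_pos: [0.4336, 0.2273, 0.3051]
eef_rot: [3.141, 0.004, 2.743]
contact_force: [-0.6, 0.5, -0.6]
opening: 1.001
finger_force: 0.0
ring (array([0.42669024, 0.23479397, 0.11430287]), np.float64(0.0015073078626429014)) block [ 0.54371659 -0.21163883  0.016     ] probe [0.57635385 0.01298579 0.148     ]
[0.13958974 0.04208443 0.        ] [ 0.03506642 -0.11308211  0.        ] 0.29282005849086346 -0.3006941694954789
[0.43034224 0.23083855 0.30337819] [ 3.14089716e+00 -8.30580814e-04  2.74854311e+00] 1.35
```

View pics/w1.png

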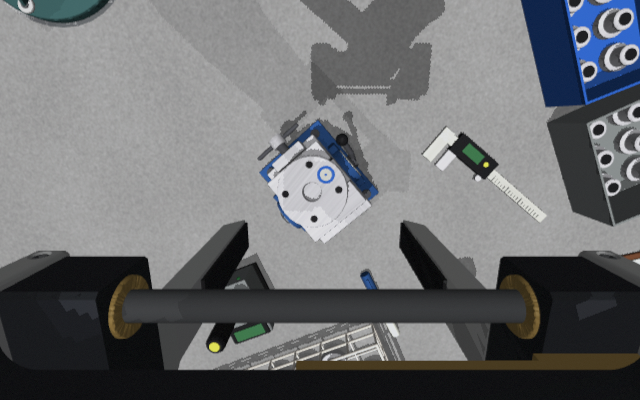

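Wrist view: flange with blue ring at (326,175), bore (312,190), four holes at (308,164),(285,194),(314,218),(338,189). Take a second view half-way to the probe and triangulate.

```bash
cat > fl.py <<'E'
from h import *
def cent(c,u,v,kind,w):
    u,v=int(round(u)),int(round(v)); w=int(w); p=c['pixels'][v-w:v+w+1,u-w:u+w+1].astype(int)
    if kind=='ring': m=(p[...,2]-p[...,0]>60)
    else: m=p.sum(2)<240
    n,l,st,ce=cv2.connectedComponentsWithStats(m.astype(np.uint8),connectivity=8)
    k=1+np.argmin(np.hypot(*(ce[1:]-w).T)+ (st[1:,4]<4)*50) if kind!='ring' else 1+np.argmax(st[1:,4])
    x,y,ww,hh,_=st[k]
    q=ce[k] if kind!='ring' else np.array([x+(ww-1)/2,y+(hh-1)/2])
    return q+[u-w,v-w],st[k,2:].tolist()
E
python3 - <<'E'
from fl import *
import pickle
c=cam("wrist"); pickle.dump(c,open("v1.pkl","wb"))
E
python3 -m jog '[[1,-0.9,-0.6,0,0],[1,-0.9,-0.6,0,0],[1,-0.9,-0.6,0,0],[1,-0.9,-0.6,0,0],[1,-0.9,-0.6,0,0]]' >/dev/null
python3 - <<'E'
from fl import *
import pickle
a=pickle.load(open("v1.pkl","rb")); cam("top"); b=cam("wrist");save(b,"w2"); pickle.dump(b,open("v2.pkl","wb"))
P=[]
for k,u,v in(("ring",326,175),("h",308,164),("h",285,194),("h",314,218),("h",338,189)):
    qa,sa=cent(a,u,v,k,12 if k=="ring" else 6); g=proj(b,onz(a,u,v,.115)); qb,sb=cent(b,*g,k,14 if k=="ring" else 8)
    p,e=tri(a,qa,b,qb);P.append(p);print(k,qa.round(1),sa,np.round(g,1),qb.round(1),sb,p.round(4),round(e,4))
P=np.array(P);H=P[1:];m=H.mean(0);n=np.linalg.svd(P-P.mean(0))[2][2];n*=np.sign(n[2])
n2=np.cross(H[2]-H[0],H[3]-H[1]);n2/=np.linalg.norm(n2)
for n in(n,n2): print("centre",m,"n",n,"tilt",np.arccos(abs(n[2])),"az",np.arctan2(-n[1],-n[0]))
print("r",np.linalg.norm(P-m,axis=1), "theta from z",np.arccos((m[2]-.062)/.058))
E
```

```text
ring [325.5 175.5] [18, 18, 127] [387.7  84.1] [388.  83.] [19, 19, 138] [0.4272 0.2349 0.121 ] 0.0002
h [308.5 165.3] [6, 6, 30] [368.9  71.5] [369.5  72.9] [8, 7, 44] [0.4083 0.22   0.1154] 0.0
h [284.7 194.6] [6, 6, 29] [342.7 105.9] [342.7 105.8] [8, 7, 39] [0.4307 0.1779 0.1177] 0.0002
h [313.3 219.3] [6, 6, 28] [372.6 133.4] [374.  131.9] [7, 7, 36] [0.4719 0.2001 0.1273] 0.0002
h [338.  190.3] [7, 6, 31] [399.8 100.2] [402.   99.1] [7, 7, 40] [0.4495 0.2425 0.1258] 0.0005
centre [0.440124   0.21011212 0.12155088] n [-0.20117901 -0.06664401  0.9772848 ] tilt 0.21354962644495762 az 0.3198898980555737
centre [0.440124   0.21011212 0.12155088] n [-0.2030794  -0.06295355  0.97713643] tilt 0.21424858108223377 az 0.3006009035688575
r [0.02795375 0.03383604 0.03381561 0.03385861 0.03402537] theta from z nan<stdin>:11: RuntimeWarning: invalid value encountered in arccos
```

```bash
python3 - <<'E'
from h import *
for n in ("wrist","top"):
    c=cam(n); p=c['pixels'].astype(int); m=((p[...,0]>140)&(p[...,1]>130)&(p[...,2]<90)).astype(np.uint8)
    k,l,st,ce=cv2.connectedComponentsWithStats(m)
    for i in range(1,k): 
        if st[i,4]>3: print(n,st[i],onz(c,*ce[i],.148).round(4))
s=status.observe();print(s['tool_pos'],s['eef_rot'],s['t'])
E
```

```text
wrist [540  92   6   6  20] [0.5014 0.3788 0.148 ]
wrist [258 268  12  11  29] [0.5789 0.0128 0.148 ]
top [317 178   4   4  13] [0.5776 0.0139 0.148 ]
[0.50141734 0.12513701 0.30373717] [ 3.14088999e+00 -3.15763278e-04  2.75397015e+00] 2.0667
```

View pics/w2.png

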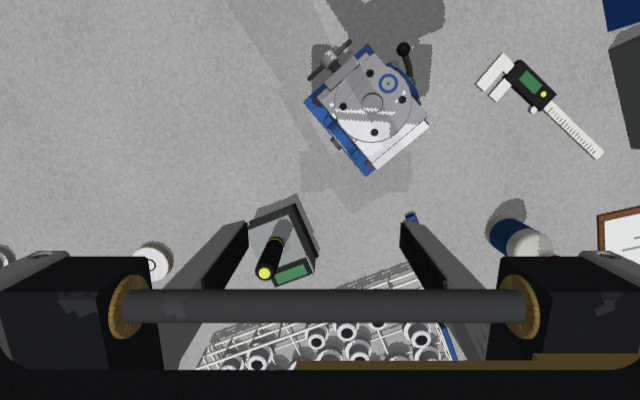

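Second view: flange clear at (388,83), probe cap at (263,272).

```bash
python3 -m jog '[[1,-0.93,-0.62,0,0.565],[1,-0.93,-0.62,0,0.565],[1,-0.93,-0.62,0,0.565],[1,-0.93,-0.62,0,0.565],[1,-0.93,-0.62,0,0.565]]'
python3 -m jog '[[1,0,0,0,0.565],[1,0,0,0,0.565],[1,0,0,0,0.565],[1,0,0,0,0.565],[1,0,0,0,0.565]]'
python3 - <<'E'
from h import *
cam("top"); cam("top")
s=status.observe();print(s['tool_pos'],s['eef_rot'],s['t'])
Rm=R.from_euler('xyz',s['eef_rot']).as_matrix()
c=cam("wrist"); p=c['pixels'].astype(int); m=((p[...,0]>140)&(p[...,1]>130)&(p[...,2]<90)).astype(np.uint8)
k,l,st,ce=cv2.connectedComponentsWithStats(m)
for i in range(1,k): 
    if st[i,4]>3: q=onz(c,*ce[i],.148);print(st[i],q.round(4),(Rm.T@(q-s['tool_pos'])).round(4))
print((Rm.T@([.577,.0135,.148]-s['tool_pos'])).round(4)); save(c,"w3")
E
```

```text
t: 2.48
tool_pos: [0.5781, 0.0109, 0.3024]
eef_rot: [-3.14, -0.001, 2.152]
contact_force: [-1.1, -0.0, -0.2]
opening: 0.998
finger_force: 0.0
t: 2.9
tool_pos: [0.5768, 0.0139, 0.304]
eef_rot: [3.141, -0.0, 1.565]
contact_force: [-0.7, -0.3, 0.4]
opening: 1.002
finger_force: 0.0
[0.5768323  0.01373708 0.30400878] [ 3.14098383e+00 -4.08220627e-04  1.57051541e+00] 3.0
[320 176  12  12  34] [0.5775 0.0134 0.148 ] [-0.0004  0.0006  0.156 ]
[110 313   2   2   4] [ 0.3011 -0.1592  0.148 ] [-0.1731 -0.2758  0.1558]
[110 319   2   2   4] [ 0.2996 -0.168   0.148 ] [-0.1819 -0.2772  0.1558]
[-3.00e-04  1.00e-04  1.56e-01]
```

View pics/w3.png

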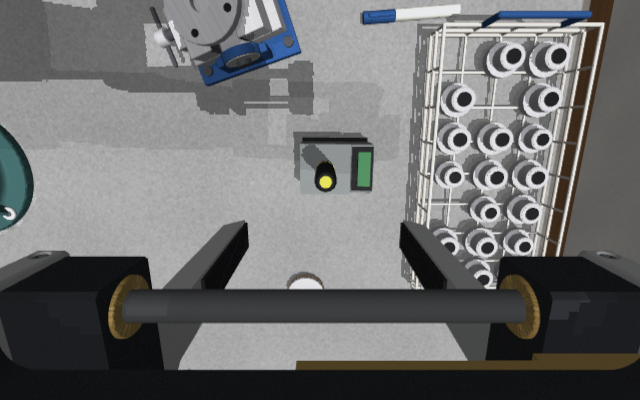

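Probe cap at (326,182), centred under the gripper. Descend and grip.

```bash
python3 -m jog '[[1,0,0,0.33,0],[1,0,0,0.66,0],[1,0,0,1,0],[1,0,0,1,0]]' >/dev/null
python3 -m jog '[[1,0,0,0.2,0],[1,0,0,0.4,0],[1,0,0,0.59,0],[1,0,0,0.59,0]]'
python3 -m jog '[[-1,0,0,0,0],[-1,0,0,0,0],[-1,0,0,0,0],[-1,0,0,0,0],[-1,0,0,0,0]]' 20
python3 -m jog '[[-1,0,0,0,0],[-1,0,0,0,0],[-1,0,0,0,0],[-1,0,0,0,0],[-1,0,0,0,0]]'
```

```text
t: 3.72
tool_pos: [0.5756, 0.0125, 0.1103]
eef_rot: [-3.136, -0.001, 1.57]
contact_force: [-1.1, -0.2, -0.3]
opening: 0.995
finger_force: 0.0
t: 4.13
tool_pos: [0.5782, 0.0118, 0.1146]
eef_rot: [3.139, 0.0, 1.568]
contact_force: [-0.1, -0.1, 0.2]
opening: 0.681
finger_force: 0.0
t: 4.55
tool_pos: [0.5771, 0.0118, 0.1127]
eef_rot: [-3.141, -0.0, 1.567]
contact_force: [0.1, -0.8, -0.7]
opening: 0.332
finger_force: 0.0
```

```bash
python3 -m jog '[[-1,0,0,0,0],[-1,0,0,0,0],[-1,0,0,0,0],[-1,0,0,0,0],[-1,0,0,0,0]]'
python3 -m jog '[[-1,0,0,-0.15,0],[-1,0,0,-0.3,0],[-1,0,0,-0.45,0],[-1,0,0,-0.6,0],[-1,0,0,-0.75,0]]'
python3 - <<'E'
from h import *
cam("top");cam("top");s=status.observe();print(s['tool_pos'],s['contact_force'],s['finger_force'],s['opening'])
E
```

```text
t: 4.97
tool_pos: [0.5772, 0.0118, 0.1126]
eef_rot: [-3.141, -0.0, 1.567]
contact_force: [-0.6, 0.2, -0.8]
opening: 0.273
finger_force: 19.9
t: 5.38
tool_pos: [0.5768, 0.0119, 0.203]
eef_rot: [-3.14, -0.0, 1.567]
contact_force: [0.0, -0.0, -0.9]
opening: 0.274
finger_force: 19.9
[0.57888247 0.01172019 0.20635425] [ 0.39629294 -0.34994152 -0.64942495] 19.940704107284546 0.2723352320378775
```

```bash
for i in 1 2; do python3 -m jog '[[-1,-0.3,-0.05,0,0],[-1,-0.6,-0.1,0,0],[-1,-0.93,-0.145,0,0],[-1,-0.93,-0.145,0,0]]'|head -2; done
python3 - <<'E'
from h import *
cam("top");s=status.observe();print(s['tool_pos'],s['eef_rot'])
c=cam("wrist");save(c,"w4")
print("expected spot px",proj(c,[.5425,-.211,.016]), "expected tip", proj(c,s['tool_pos']+[0,0,-.107]))
E
```

```text
t: 5.82
tool_pos: [0.5576, -0.1062, 0.2006]
t: 6.15
tool_pos: [0.5396, -0.2175, 0.2003]
[ 0.54026956 -0.21413963  0.20047318] [-3.13845951e+00 -8.10946046e-04  1.56184393e+00]
expected spot px (np.float64(326.9190306407351), np.float64(174.54629082359168)) expected tip (np.float64(325.17775610845854), np.float64(191.31024410500305))
```

View pics/w4.png

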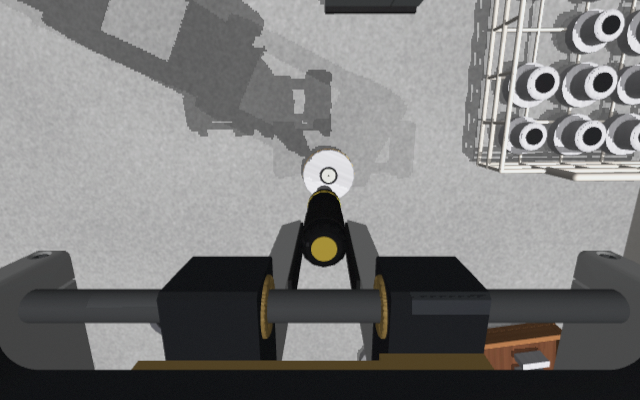

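Ring at (328,175) agrees with the estimate to 1 px. Descend.

```bash
cat > avg.py <<'E'
from h import *
import sys
L=[]
for i in range(int(sys.argv[1])):
    L.append(status.observe()); optics.camera("top")
for k in('tool_pos','eef_rot','contact_force'): x=np.array([l[k] for l in L]);print(k,(np.unwrap(x,axis=0)).mean(0).round(4),x.std(0).round(4))
print(L[-1]['t'],L[-1]['finger_force'])
E
python3 -m jog '[[-1,0.02,0.02,0.2,0],[-1,0.02,0.02,0.4,0],[-1,0.02,0.02,0.55,0],[-1,0.02,0.02,0.61,0]]'|head -2;python3 avg.py 6
```

```text
t: 6.58
tool_pos: [0.5423, -0.206, 0.1251]
tool_pos [ 0.5436 -0.2072  0.1279] [0.0011 0.001  0.0025]
eef_rot [-3.1391e+00 -1.8000e-03  1.5689e+00] [2.9588e+00 2.0000e-03 4.0000e-04]
contact_force [-0.2257 -0.0916 -1.3013] [0.4314 0.5648 0.7   ]
6.8333 19.998958110809326
```

```bash
python3 -m jog '[[-1,-0.03,0,0,0],[-1,-0.03,0,0.02,0],[-1,-0.03,0,0.04,0],[-1,-0.03,0,0.06,0],[-1,-0.03,0,0.07,0]]'|head -2;python3 avg.py 6
```

```text
t: 7.3
tool_pos: [0.5441, -0.2126, 0.121]
tool_pos [ 0.5442 -0.2126  0.1213] [0.     0.     0.0002]
eef_rot [3.1412e+00 1.0000e-04 1.5674e+00] [0.0001 0.0001 0.0001]
contact_force [-0.3112 -0.3192  0.0934] [0.3295 0.2029 0.6582]
7.55 19.99968945980072
```

```bash
python3 -m jog '[[-1,0,0,0.01,0],[-1,0,0,0.02,0],[-1,0,0,0.03,0],[-1,0,0,0.03,0]]'|head -2;python3 avg.py 12
```

```text
t: 7.93
tool_pos: [0.5442, -0.2126, 0.1177]
tool_pos [ 0.5442 -0.2125  0.1178] [0.     0.     0.0001]
eef_rot [3.1411e+00 2.0000e-04 1.5675e+00] [0.0001 0.0001 0.    ]
contact_force [ 0.0844 -0.0919  2.4058] [0.4955 0.5244 0.3479]
8.4833 20.000475347042084
```

```bash
for i in 1 2 3 4; do python3 -m jog '[[-1,0,0,0,0],[-1,0,0,0,0],[-1,0,0,0,0],[-1,0,0,0,0],[-1,0,0,0,0]]'|tail -3|head -1; done
python3 - <<'E'
from h import *
c=cam("wrist");s=status.observe();print(s['t'],proj(c,[.5437,-.2116,.016]),proj(c,s['tool_pos']*[1,1,0]+[0,0,.016]))
save(c,"w5",(265,80,385,200),5)
E
```

```text
contact_force: [-0.0, -1.7, 1.9]
contact_force: [0.1, -0.9, 3.7]
contact_force: [0.5, 0.7, 2.9]
contact_force: [0.6, -0.3, 2.7]
10.25 (np.float64(324.41740910291236), np.float64(191.68181504041385)) (np.float64(324.8528166550059), np.float64(192.5290932723302))
```

View pics/w5.png

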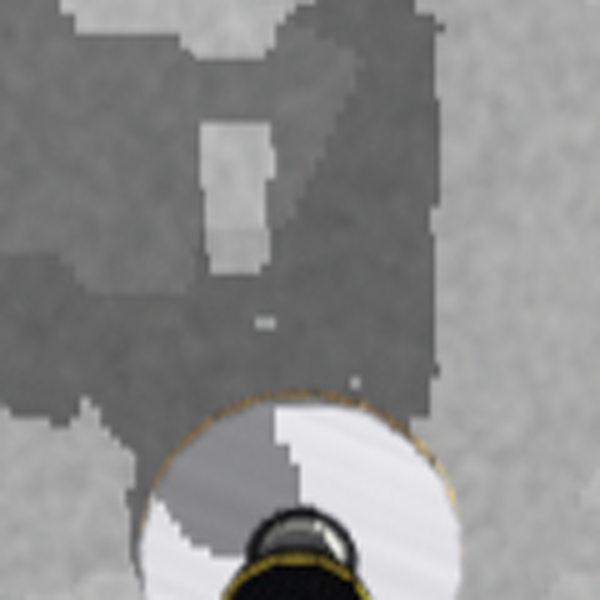

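Nose sits centred in the ring of the block (crop (302,560)). Now lift, go to the stand's right-hand side and tilt the probe in the grip against the stand's top edge.

```bash
python3 -m jog '[[-1,0,0,-0.1,0],[-1,0,0,-0.21,0],[-1,0.25,0,-0.21,0],[-1,0.5,0,-0.21,0],[-1,0.7,0,-0.21,0]]'|head -2
python3 -m jog '[[-1,0.2,0.1,0,0],[-1,0.45,0.233,0,0],[-1,0.6,0.233,0.083,0],[-1,0.69,0.233,0.083,0],[-1,0.69,0.233,0.083,0]]' 10|head -2;python3 avg.py 4
```

```text
t: 10.67
tool_pos: [0.5434, -0.1269, 0.1425]
t: 11.08
tool_pos: [0.5713, -0.0435, 0.1316]
tool_pos [ 0.5718 -0.0454  0.1324] [0.0004 0.0013 0.0006]
eef_rot [-3.1396e+00  1.0000e-04  1.5685e+00] [0.0014 0.0009 0.0014]
contact_force [-0.393   0.0226 -0.7846] [0.3724 0.4518 0.4931]
11.2333 9.996860325336456
```

```bash
python3 -m jog '[[-1,0.05,0,0,0],[-1,0.1,0,0,0],[-1,0.13,0,0,0],[-1,0.16,0,0,0],[-1,0.19,0,0,0]]'
python3 -m jog '[[-1,0.02,0,0,0],[-1,0.04,0,0,0],[-1,0.06,0,0,0],[-1,0.075,0,0,0],[-1,0.075,0,0,0]]';python3 avg.py 3
python3 - <<'E'
from h import *
s=status.observe();c=cam("wrist");save(c,"w6")
for t in (0,.1,.2,.3):
    g=s['tool_pos']+[0,0,.005]; d=np.array([0,np.sin(t),np.cos(t)]); print(t,np.round(proj(c,g+d*.03),1),np.round(proj(c,g-d*.1),1))
E
```

```text
t: 11.7
tool_pos: [0.5729, -0.0231, 0.1332]
eef_rot: [3.141, 0.001, 1.567]
contact_force: [0.0, -1.3, -0.2]
opening: 0.269
finger_force: 10.0
t: 12.12
tool_pos: [0.5728, -0.0136, 0.1328]
eef_rot: [3.141, -0.0, 1.568]
contact_force: [0.3, -0.7, -0.3]
opening: 0.274
finger_force: 10.0
tool_pos [ 0.5728 -0.0137  0.1328] [0.     0.0001 0.    ]
eef_rot [ 3.1414e+00 -2.0000e-04  1.5678e+00] [0.     0.     0.0001]
contact_force [ 0.2959 -0.8727 -0.6202] [0.3515 0.1837 0.2511]
12.2167 9.999676644802094
0 [325.5 250.4] [324.9 194.1]
0.1 [325.5 245.2] [324.9 204.3]
0.2 [325.5 239.9] [324.9 214.5]
0.3 [325.5 234.4] [325.  224.9]
```

View pics/w6.png

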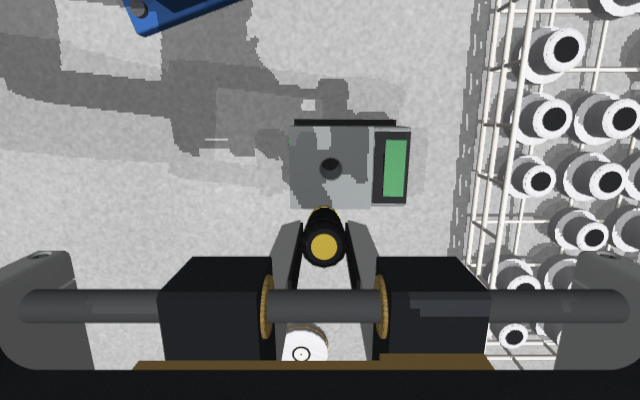

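```bash
cat > cap.py <<'E'
from h import *
def cap(p):
    p=p.astype(int); m=((p[...,0]>130)&(p[...,1]>110)&(p[...,2]<100)).astype(np.uint8); m[:215]=0;m[285:]=0;m[:,:295]=0;m[:,355:]=0
    k,l,st,ce=cv2.connectedComponentsWithStats(m); i=1+np.argmax(st[1:,4]); return st[i],ce[i].round(2)
E
python3 - <<'E'
from cap import *
for n in("w4","w6"): print(n,cap(cv2.imread(f"pics/{n}.png")[:,:,::-1]))
c=cam("wrist");print(cap(c['pixels']))
print("edge",onz(c,330,207.5,.058),"hole",onz(c,330.5,168,.058),"far",onz(c,345,122,.058))
E
```

```text
w4 (array([311, 237,  26,  24, 484], dtype=int32), array([323.56, 248.71]))
w6 (array([311, 234,  26,  26, 533], dtype=int32), array([323.52, 246.46]))
(array([311, 234,  26,  26, 533], dtype=int32), array([323.52, 246.46]))
edge [ 0.57725652 -0.02140662  0.058     ] hole [0.57765964 0.01447393 0.058     ] far [0.5898199  0.05349035 0.058     ]
```

```bash
python3 - <<'E'
from cap import *
for n in("w4","w6"):
    p=cv2.imread(f"pics/{n}.png")[:,:,::-1].astype(int)
    m=((p[...,0]-p[...,2]>40)).astype(np.uint8); m[:160]=0;m[285:]=0;m[:,:295]=0;m[:,355:]=0
    k,l,st,ce=cv2.connectedComponentsWithStats(m,connectivity=8)
    print(n,[(st[i].tolist(),ce[i].round(1).tolist()) for i in range(1,k) if st[i,4]>2])
    print([p[v,322:327].mean(0).mean().round().astype(int).item() for v in range(180,240)])
    for v in range(200,236,5):
        print(v,''.join('%4d'%x for x in p[v,296:356:1].mean(1)))
E
```

```text
w4 [([309, 190, 26, 11, 58], [321.4, 192.9]), ([336, 196, 5, 9, 13], [338.0, 199.5]), ([311, 236, 26, 26, 532], [323.6, 248.6])]
[169, 143, 123, 167, 214, 177, 84, 79, 69, 37, 49, 72, 52, 13, 12, 12, 12, 11, 12, 13, 14, 14, 13, 14, 14, 14, 14, 13, 15, 14, 14, 13, 14, 13, 14, 15, 14, 17, 17, 12, 13, 13, 12, 14, 15, 18, 17, 18, 18, 18, 19, 20, 20, 22, 21, 20, 57, 101, 121, 121]
200  172 176 175 173 173 171 175 174 172 168 170 174 157  87  27  15  12  11  12  14  11  12  13  12  11  13  16  12  13  16  11  13  12  13  12  11  12  11  13  11   9  11  76 144 172 176 178 177 176 175 172 170 173 176 180 180 175 170 169 174
205  177 178 174 171 172 173 177 178 180 178 174 143  53  13  16  14  13  13  13  13  11  13  14  10  10  13  16  15  12  13  14  16  11  11  12  12  14  12  13  13  13  12  11  11 116 169 172 170 174 182 186 185 179 174 173 173 172 175 174 177
210  180 180 180 176 172 174 176 172 170 173 176  79  22  14  14  16  14  13  15  13  13  15  14  10  12  11  16  14  12  13  15  12  11  15  16  13  12   9  13  12  13  12  10  14  13 139 174 178 177 173 167 165 166 169 174 176 17
[... 2846 characters left out ...]
90 202 142  50  16  19  14  14  12  15  13  21  18  19  22  20  14  17  18  18  19  17  20  19  20  18  15  18  15  17  18  15  14  11  11  15  15  17  11  99 190 201  81  18  19  78  95  96  96  97  98  97  98
230   98  98  70  29  20  17  15 132  58  18  18  19  21  20  17  18  20  19  17  21  25  29  32  33  33  33  35  33  33  32  34  32  32  32  31  27  23  20  20  19  20  19  15  14  15  13  16  17 120  51  19  19  20  69  94  98  97  97  97  98
235   95  62  26  19  16  13  19  16  17  18  17  19  19  24  31  33  30  31  33  32  51  71 110 121 140 143 142 143 143 143 143 142 129 109  84  51  34  31  34  29  31  28  25  19  17  20  18  20  16  17  14  15  19  18  58  92  97  98  98  97
```

```bash
cat > pose.py <<'E'
from cap import *
from scipy.optimize import least_squares
c=optics.camera("wrist"); T=np.linalg.inv(np.array(c['hand_eye']))
def v(x,h):   # tool x, height above grasp point -> image row
    q=T@[x,0,-.005-h,1]; return c['cy']+c['fy']*q[1]/q[2]
def pt(a,rr,th,s,d): return s+(a+d)*np.sin(th)+rr*np.cos(th),(a+d)*np.cos(th)-rr*np.sin(th)
E
python3 - <<'E'
from pose import *
print("upright model cap,rim",v(0,.03),v(.013,-.06),"seen 248.6 190.5")
oc,orr=248.6-v(0,.03),190.5-v(.013,-.06)
def f(p,e=-.0077):
    th,s,d=p; L=[v(*pt(.03,0,th,s,d))+oc-246.4, v(*pt(-.06,.013,th,s,d))+orr-206.5]
    # edge distance to axis
    L.append(((e-s)*np.cos(th)-(-.0798)*np.sin(th)-.008)*1000); return L
for e in(-.0097,-.0077,-.0057): print(e,least_squares(f,[.2,0,0],args=(e,),x_scale=[.1,.01,.01]).x.round(4))
for d in(0,.004,.008): print(d,least_squares(lambda p:f([p[0],p[1],d])[:2],[.2,0],x_scale=[.1,.01]).x.round(4))
E
```

```text
upright model cap,rim 250.44250966230504 190.31343004338342 seen 248.6 190.5
-0.0097 [ 0.1597 -0.005  -0.0048]
-0.0077 [0.2068 0.0007 0.0259]
-0.0057 [0.1999 0.0013 0.0271]
0 [ 0.1675 -0.0039]
0.004 [ 0.174  -0.0031]
0.008 [ 0.1804 -0.0023]
```

Tilt is ≈0.17 rad so far (w6: probe leaning against the stand edge at row 207, cap (323,246)). Push ~5 mm more, then measure again.

```bash
python3 -m jog '[[-1,0.015,0,0,0],[-1,0.03,0,0,0],[-1,0.042,0,0,0],[-1,0.042,0,0,0]]'|head -4
python3 -m jog '[[-1,-0.02,0,-0.1,0],[-1,-0.06,0,-0.25,0],[-1,-0.06,0,-0.45,0],[-1,-0.06,0,-0.7,0],[-1,-0.06,0,-0.7,0]]' 25|head -4
cat > tilt.py <<'E'
from pose import *
p=c['pixels'];q=p.astype(int); print(cap(p))
m=((q[...,0]-q[...,2]>40)).astype(np.uint8); m[:160]=0;m[285:]=0;m[:,:295]=0;m[:,355:]=0
k,l,st,ce=cv2.connectedComponentsWithStats(m,connectivity=8)
for i in range(1,k):
    if st[i,4]>2: print(st[i],ce[i].round(1))
capv=max((st[i] for i in range(1,k)),key=lambda s:s[4]);cv_=ce[1+np.argmax(st[1:,4])][1]
rim=min(st[i,1] for i in range(1,k) if st[i,4]>5)+.5
for d in(0,.005): print(d,least_squares(lambda x:[v(*pt(.03,0,x[0],x[1],d))-1.8-cv_,v(*pt(-.06,.013,x[0],x[1],d))+.2-rim],[.2,0],x_scale=[.1,.01]).x.round(4))
E
python3 avg.py 4; python3 tilt.py
```

```text
t: 12.75
tool_pos: [0.5725, -0.0087, 0.1325]
eef_rot: [-3.141, -0.0, 1.568]
contact_force: [1.1, -1.7, -2.1]
t: 13.17
tool_pos: [0.5756, -0.0162, 0.2251]
eef_rot: [3.129, 0.0, 1.568]
contact_force: [0.4, -0.7, 0.3]
tool_pos [ 0.5741 -0.0161  0.2208] [0.0012 0.0001 0.0031]
eef_rot [3.1349 0.     1.5677] [0.0048 0.0004 0.    ]
contact_force [ 0.2405 -0.6647 -1.2422] [0.1033 0.4117 0.9368]
13.3167 24.998004734516144
(array([311, 234,  26,  25, 523], dtype=int32), array([323.57, 245.99]))
[309 211  11   9  16] [314.1 214.1]
[321 210  13   4  17] [326.2 211.1]
[336 216   4   5   8] [337.4 218.1]
[311 233  26  27 568] [323.6 246. ]
0 [ 0.2077 -0.0049]
0.005 [ 0.2149 -0.0041]
```

```bash
for i in 1 2; do python3 -m jog '[[-1,0.15,-0.1,-0.2,0],[-1,0.4,-0.3,-0.2,0],[-1,0.7,-0.5,-0.2,0],[-1,1,-0.745,-0.2,0],[-1,1,-0.745,-0.2,0]]'|head -2;done
for i in 1 2 3; do python3 -m jog '[[-1,0,0,0,-0.11],[-1,0,0,0,-0.23],[-1,0,0,0,-0.35],[-1,0,0,0,-0.47],[-1,0,0,0,-0.595]]'|head -3;done
python3 avg.py 5; python3 tilt.py
python3 - <<'E'
from fl import *
import pickle
b=cam("wrist");pickle.dump(b,open("v3.pkl","wb"));g=proj(b,[.4272,.2349,.118]);print(g);print(cent(b,*g,"ring",25))
q,_=cent(b,*g,"ring",25);print(onz(b,*q,.118))
save(b,"w7",(200,60,440,260),3)
E
```

```text
t: 13.83
tool_pos: [0.4795, 0.1085, 0.2397]
t: 14.25
tool_pos: [0.3906, 0.2283, 0.2638]
t: 14.67
tool_pos: [0.3945, 0.2238, 0.2631]
eef_rot: [-3.139, -0.0, 2.189]
t: 15.08
tool_pos: [0.3946, 0.2237, 0.2631]
eef_rot: [-3.139, -0.002, 2.804]
t: 15.5
tool_pos: [0.3946, 0.2237, 0.2631]
eef_rot: [-3.141, -0.003, -2.864]
tool_pos [0.3946 0.2238 0.2634] [0.     0.0001 0.0002]
eef_rot [-3.1410e+00 -2.7000e-03 -2.8687e+00] [0.0001 0.0004 0.0052]
contact_force [ 0.0226  0.3793 -1.3618] [0.568  0.3536 0.3698]
15.7 24.997995793819427
(array([311, 234,  26,  26, 518], dtype=int32), array([323.5, 246.1]))
[321 210   6   2   9] [323.7 210.7]
[328 211   3   2   3] [329.  211.3]
[309 212  10   8  13] [312.9 215.2]
[336 216   4   5   8] [337.4 218.1]
[311 233  26  27 564] [323.6 246. ]
0 [ 0.2057 -0.0047]
0.005 [ 0.2129 -0.0038]
(np.float64(324.48151842490483), np.float64(213.07588081332008))
(array([344.5, 216. ]), [10, 27, 163])
[0.42447637 0.25802368 0.118     ]
```

```bash
python3 -m jog '[[-1,-0.043,0.01,0.1,0],[-1,-0.043,0.01,0.2,0],[-1,-0.043,0.01,0.27,0],[-1,-0.043,0.01,0.3,0],[-1,-0.043,0.01,0.3,0]]'|head -2
python3 avg.py 6; python3 - <<'E'
from fl import *
a=cam("wrist");s=cam("scene");t=cam("top")
A=cv2.resize(a['pixels'][150:250,270:390],None,fx=5,fy=5,interpolation=3)[:500,:600]
u,v=[int(x) for x in proj(s,[.43,.23,.16])]
B=cv2.resize(s['pixels'][v-25:v+35,u-10-10:u+20],None,fx=5,fy=5,interpolation=3)
B=cv2.resize(B,(200,300)); B=np.vstack([B,np.zeros((200,200,3),np.uint8)])
cv2.imwrite("pics/fin.png",np.hstack([A,B])[:,:,::-1]); print(u,v,proj(a,[.4272,.2349,.118]))
E
```

```text
t: 16.27
tool_pos: [0.3983, 0.2267, 0.2266]
tool_pos [0.3992 0.227  0.2285] [0.0005 0.0002 0.001 ]
eef_rot [-3.1416e+00 -5.0000e-04 -2.8702e+00] [3.1414e+00 1.9000e-03 0.0000e+00]
contact_force [-0.1757  0.0787 -1.1749] [0.2157 0.649  0.2263]
16.5167 24.998034238815308
365 144 (np.float64(322.96698128356053), np.float64(217.4937094310901))
```

View pics/fin.png

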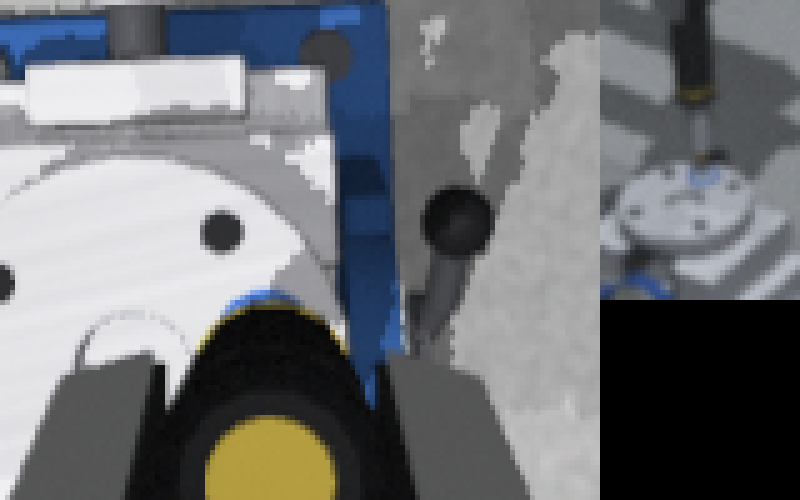

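The tip stands just above the blue ring (inset (705,160), ring (705,178)), with the ring's edge centred behind the barrel. Press.

```bash
python3 -m jog '[[-1,-0.005,0,0.02,0],[-1,-0.01,0,0.04,0],[-1,-0.012,0,0.06,0],[-1,-0.012,0,0.06,0],[-1,-0.012,0,0.06,0]]'|head -2;python3 avg.py 8
```

```text
t: 17.13
tool_pos: [0.4006, 0.2273, 0.2213]
tool_pos [0.4007 0.2274 0.2216] [0.     0.     0.0001]
eef_rot [-3.1416e+00 -1.0000e-04 -2.8702e+00] [2.7207e+00 2.0000e-04 0.0000e+00]
contact_force [-0.1726 -0.3585 -1.4039] [0.2899 0.4359 0.4353]
17.4833 24.998044073581696
```

```bash
python3 -m jog '[[-1,-0.003,0,0.015,0],[-1,-0.005,0,0.025,0],[-1,-0.005,0,0.025,0],[-1,-0.005,0,0.025,0]]'|head -2;python3 avg.py 10
```

```text
t: 17.87
tool_pos: [0.4014, 0.2276, 0.219]
tool_pos [0.4014 0.2276 0.2189] [0.     0.     0.0001]
eef_rot [ 3.1414e+00  5.0000e-04 -2.8701e+00] [0.     0.0001 0.    ]
contact_force [-0.5225 -0.0532  1.07  ] [0.5494 0.4457 0.4074]
18.3167 24.999448657035828
```

```bash
python3 -m jog '[[-1,-0.002,0,0.012,0],[-1,-0.004,0,0.022,0],[-1,-0.004,0,0.022,0],[-1,-0.004,0,0.022,0]]'|head -2;python3 avg.py 12; python3 tilt.py
python3 - <<'E'
from fl import *
import pickle
c=cam("wrist"); a=pickle.load(open("v3.pkl","rb"))
# flange hole left of the probe: still on the plane found before?
for P in([.4307,.1779,.1147],[.4083,.22,.1124],[.4495,.2425,.1228]):
    for x in(a,c):
        g=proj(x,P)
        try: print(np.round(g,1),cent(x,*g,"h",9))
        except Exception as e: print(g,e)
# blue ring pixels seen around the tip
g=proj(c,[.4272,.2349,.118]); p=c['pixels'].astype(int);y0=int(g[1])-25
m=(p[...,2]-p[...,0]>60)[y0:y0+30,300:340]; ys,xs=np.where(m); print("ring visible",g,xs.min()+300,xs.max()+300,ys.min()+y0,ys.max()+y0,len(xs))
E
```

```text
t: 18.7
tool_pos: [0.4019, 0.2277, 0.2162]
tool_pos [0.4018 0.2277 0.2161] [0.     0.     0.0001]
eef_rot [ 3.1415e+00  3.0000e-04 -2.8701e+00] [0.     0.0001 0.    ]
contact_force [-0.7924  0.0402  2.572 ] [0.419  0.5011 0.3925]
19.25 25.00056356191635
(array([311, 234,  26,  25, 521], dtype=int32), array([323.52, 245.99]))
[321 211   7   1   7] [324. 211.]
[315 212   4   3   5] [316.2 212.8]
[330 212   5   3   6] [331.8 213. ]
[309 215   5   6  10] [310.9 217.1]
[336 216   3   5   6] [337.  217.8]
[311 233  26  27 567] [323.5 246. ]
0 [ 0.2155 -0.0049]
0.005 [ 0.2224 -0.0041]
[275.8 202.4] (array([275.26470588, 203.        ]), [6, 7, 34])
[266.6 207.3] (array([266., 208.]), [7, 7, 45])
[316.3 193.1] (array([316.5, 193.5]), [6, 6, 32])
[313.6 196.6] (array([313.57142857, 197.32653061]), [8, 8, 49])
[325.7 233.9] (array([326.75789474, 229.69473684]), [19, 15, 190])
[324.3 243.9] (array([332.25, 235.25]), [3, 2, 4])Traceback (most recent call last):
  File "<stdin>", line 12, in <module>
    return umr_minimum(a, axis, None, out, keepdims, initial, where)
ValueError: zero-size array to reduction operation minimum which has no identity
```

```bash
python3 -c "
from rig import r
print(r.sign_off())"
```

```text
the job is handed in; nothing more can be done
None
```

The job is handed in at about 19 s of the 54 s allowed, with no verdict returned. By my readings the probe was held about half-way in on the block spot for over 2 s and is now held the same way on the flange spot, near-square to each face. The flange had not visibly moved when I checked it.

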